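Hold a bevelled glass on the vacuum jig

TASK

Take the bevelled glass rectangle out of the slotted steel rack and set it down gently, bevel up as it is, centred on the jig's rubber vacuum pad between the two end stops (the cork rest is there for changing grip). With the glass in place and let go, shut the short-levered vent valve fully, and only then open the long-levered vacuum valve fully, each against its stop. Leave the glass seated and do not disturb the other things on the table.

Things in the scene. Friction and masses are not known exactly. Their poses are not given: they have to be found in the camera images.
- glass_center (a point): Centre of the loose clear bevelled glass rectangle: 64 mm long (along its y), 44 mm wide (along its x), 12 mm thick (z up): a plain edge 9 mm high, then a raised field 50 x 30 mm, 3 mm high. About 75 g. The point is 6 mm above its underside. Starts lying flat in the rack with its long side along the rack's y.
- rack_bed (a point): Centre of the bed top of the fixed steel rack, 20 mm above the table; z up, y along the slot. The bed (36 x 44 mm) is smaller than the glass, whose ends overhang.
- rack: The slotted steel rack, origin on the table under its centre: base plate 68 x 76 mm, 6 mm thick; two rails, 6 mm thick, 76 mm long along y, 48 mm high above the table, 53 mm apart inside, stand along the long sides of the glass, so fingers have no room there; the two ends (+y, -y) are open.
- rest_top (a point): Centre of the top of the fixed cork rest, 30 x 40 mm (x, y), 20 mm above the table, on a steel plate 60 x 70 x 4 mm; nothing stands round it, so a glass laid on it can be gripped by its ends or by its long sides.
- pad (a point): Centre of the top of the jig's rubber vacuum pad, 30 mm (x) by 46 mm (y), 35 mm above the table; z up. The glass belongs flat and centred on it, long side along y. End stops at y = +-35 mm (inner faces), 44 mm wide, 12 mm thick, rise 27 mm above the pad: no room there for fingers at the ends of the glass; the long sides (+x, -x) are open.
- jig: The fixed vacuum jig, axes as the pad's; origin on the table under the centre of its base plate, 200 (x) x 280 (y) x 8 mm; the pad centre is at x = -50 mm, y = 0. A 20 mm pipe runs along y at x = 60 mm, axis 45 mm above the table, with two brass valve bodies 34 mm wide at y = +-100 mm, tops 60 mm above the table.
- vac_pivot (a point): Pivot of the vacuum valve's long lever, at lever height (90 mm above the table), axes of the jig; the valve nearer the +y end of the pipe (jig x, y = 60, 100 mm). The lever is a flat bar reaching 95 mm from the pivot, 12 mm wide, 6 mm thick, its outer 50 mm a black sleeve 17 mm wide and 12 mm thick.
- vac (a joint): Vacuum valve lever angle. 0 = shut, lever across the pipe pointing to the jig's -x; pi/2 = open, lever along the pipe pointing to the jig's -y (inwards, to the other valve); opens counter-clockwise seen from above. Hard stops at both. Starts nearly shut. Friction about 0.2 N m; stays where it is left. May be pinched or pushed from the side.
- vac_grip (a point): Middle of the sleeve of the long lever, 70 mm from its pivot, 90 mm above the table; its -x axis points outward along the lever.
- vent_pivot (a point): Pivot of the vent valve's short lever, at lever height (90 mm above the table), axes of the jig; the valve nearer the -y end of the pipe (jig x, y = 60, -100 mm). The lever reaches 72 mm from the pivot, otherwise as the long one.
- vent (a joint): Angle of the vent valve's lever. 0 = shut, lever across the pipe, pointing to the jig's -x; pi/2 = open, lever along the pipe pointing to the jig's +y (inwards); it turns counter-clockwise seen from above to shut. Hard stops at both. Starts nearly open. Friction about 0.2 N m; stays where it is left.
- vent_grip (a point): Middle of the sleeve of the short lever, 47 mm from its pivot, 90 mm above the table; its -x axis points outward along the lever.
- glass: The same bevelled glass; origin at the centre of its underside.
- roundel: Bystander: green bottle-glass roundel, 84 mm across, 12 mm high, lying flat; origin under its centre.
- oil: Bystander: amber bottle of cutting oil, 44 mm across, 140 mm high, upright; origin under its centre.
- jar: Bystander: green glass jar with steel lid, 60 mm across, 100 mm high, upright; origin under its centre.
- mallet: Bystander: rubber-tipped tapping mallet, lying, about 200 mm long, 30 mm high; origin under its middle, head at +x.
- cutter_arm: Bystander: steel circle cutting arm, 200 mm long along its x, 63 mm high; origin under its middle.
- weight: Bystander: small turned brass weight, 26 mm across, 34 mm high, standing on the jig's base plate near its -x, +y corner; origin under its centre.
Mind the look-alikes: they are no part of the job. Of the things that look like the glass, the middle-sized one is meant.

How it is judged:
On the way, in this order (a step that is already met when the one before it is completed fails the run):
1. the glass lies on the pad between the stops, let go, the vacuum valve still shut (x of glass_center in the frame of pad between -0.006 and 0.006 m and y of glass_center in the frame of pad between -0.005 and 0.005 m and z of glass_center in the frame of pad between 0.0035 and 0.0085 m and angle between the y axis of glass_center and the y axis of pad, either way round below 0.09 rad and angle between glass_center's own z axis and vertical below 0.06 rad and contact force between the fingers and glass below 0.05 N and value of joint vac below 0.6 rad), for 0.2 s.
2. the vent valve is fully shut, the glass still in place and the vacuum valve not yet opened (value of joint vent below 0.09 rad and value of joint vac below 0.6 rad and x of glass_center in the frame of pad between -0.006 and 0.006 m and y of glass_center in the frame of pad between -0.005 and 0.005 m and z of glass_center in the frame of pad between 0.0035 and 0.0085 m and angle between the y axis of glass_center and the y axis of pad, either way round below 0.09 rad and angle between glass_center's own z axis and vertical below 0.06 rad), for 0.1 s.
3. the vacuum valve is fully open (value of joint vac above 1.48 rad and value of joint vent below 0.09 rad and x of glass_center in the frame of pad between -0.006 and 0.006 m and y of glass_center in the frame of pad between -0.005 and 0.005 m and z of glass_center in the frame of pad between 0.0035 and 0.0085 m and angle between the y axis of glass_center and the y axis of pad, either way round below 0.09 rad and angle between glass_center's own z axis and vertical below 0.06 rad), for 0.1 s.
At the end, for the whole second after the job is handed in: The glass lies flat and at rest on the pad, within 6 mm of its centre along the jig's x and 5 mm along y and within 5 degrees of square; the vent lever is within 5 degrees of its shut stop and the vacuum lever within 5 degrees of its open stop; nothing is held (all of step 3 and contact force between the fingers and glass below 0.05 N and linear speed of glass below 0.02 m/s and velocity of joint each of vac, vent below 0.05 rad/s); the robot touches nothing.
It fails at once if the glass is dropped onto the jig (falls freely by more than about 7 mm) (linear speed of glass above 0.37 m/s and contact force between the fingers and glass below 0.02 N and horizontal distance between glass_center and pad below 0.06 m).
It fails at once if the vacuum valve is opened while the vent is not shut (value of joint vac above 0.8 rad and value of joint vent above 0.25 rad).
It fails at once if a bystander is moved more than 30 mm (distance of any of roundel, oil, jar, mallet, cutter_arm, weight from where it was at the start of the episode above 0.03 m).
It fails at once if a standing bottle, jar or weight is tipped over (angle between any of oil, jar, weight's own z axis and vertical above 0.5 rad).
It also fails if it takes over 72 s, if anything falls off the work surface, if the arm or the gripper's body presses on something with over 40 N, if the wrist force passes 120 N, or if a joint passes its speed limit or range.

ROBOT

A 6-joint arm with a two-finger parallel gripper is mounted at the origin on the work surface. World frame = base frame: x ahead of the robot, y to its left, z up, the work surface at z = 0. Lengths are in m, angles in rad, forces in N, time in s.
With the tool pointing down it reaches from about 0.35 to 0.975 m from the base axis. Payload 4.9 kg.
Tool frame: the origin (TCP) lies midway between the tips of the shut fingers; the grasp point (between the pads) lies 19 mm behind it; z points along the fingers, y is the line along which they close (so a half turn about z gives the same grasp; the last joint's range is limited). The gripper opens to 85 mm and grips with 20 to 120 N. Pads are 22 mm wide; open, the fingers measure 114 mm over their backs; the gripper's body (76 mm by 85 mm) begins 54 mm behind the grasp point. The pads swing forward as they close: fully open they stand 13 mm farther back than shut.
Start: joints at [-1.464, 0.053, 1.613, -0, 1.476, -0.119], TCP at [0.14, -0.609, 0.231] pointing down, gripper open.
Joint ranges: [-3.01, 3.01], [-1.01, 2.22], [0.06, 2.58], [-1.02, 4.17], [0.09, 2.62], [-3.14, 3.14]. Speed limits (rad/s): [2.57, 2.57, 3.14, 3.14, 3.14, 3.14].

INTERFACE

Orientations are given as a rotation vector (axis times angle).
In Python, from station import telemetry, optics, ctrl gives the robot as it stands.
- The arm moves only by the shell command python3 -m pendant 'ROWS' [FORCE]. ROWS is JSON, one flat list of numbers, 7 for each row, row after row: the turn, a rotation vector about the tool's x, y, z as a fraction of full scale, then the shift along the tool's x, y, z as a fraction of full scale, then the opening, from 0 (shut) to 1 (fully open). In form: [ax, ay, az, tx, ty, tz, fingers, ax, ay, az, tx, ty, tz, fingers, ...]. A call has 1 to 12 rows; each row is the pose to reach, as a shift and turn from the pose commanded when the call began, along the tool's axes at that moment; what a row does not reach only later rows make up. Full scale, the value 1, is 300 mm for a shift and 30 degrees for a turn. A row lasts 1/8 s, in which the tool goes at most 62.5 mm and 10.7 degrees, less where a joint would pass 70% of its speed; a pose out of reach is approached as far as the arm can. A call with a number of a shift or a turn outside -1 to 1 is refused whole. A call with a gripper value outside its range is refused whole. The fingers move at their own pace and stop on an object; FORCE is the grip in N (left out, the last holds). Time passes only in rows, so rows that repeat a pose let the fingers close. It gives the time, the measured TCP pose, the force, the opening and the grip force at its end, in the units of the state.
- telemetry.get_obs(): the state, without advancing time (a new reading comes with each control period).
- optics.get_image(name): name is "side" or "top"; returns a dict with "image" (420x560x3 uint8, red, green, blue), "depth" (420x560 float32, m along the optical axis (not along the pixel's ray), 0 where there is no reading), "fx", "fy", "cx", "cy" (pixels), "dist_coeffs" ([k1, k2, p1, p2, k3] as OpenCV has them; the pictures are not rectified), "rvec" (rotation vector, rad) and "tvec" (3), from world to camera coordinates, as OpenCV has them. Camera axes: x right, y down, z forward; pixel columns grow to the right and rows downward; lengths in m; the calibration is good to about 2 mm. A picture is of the moment at which its call begins.
- ctrl.finish_job(): hands the job in; it is judged then, once.
The state is a dict: "t": time; "q": joint angles; "dq": joint speeds; "effort": joint torques, N m; "tool_pos": TCP position; "tool_rot": TCP orientation; "contact_force": force on the tool from outside, world axes, zero at the start; "wrist_torque": the same for the moment, N m; "opening": finger opening in m; "grip_force": force on a finger pad.
Only numpy, scipy, OpenCV 4.12 (cv2) and the standard library are available. Lean on these libraries where they do the work, as an engineer would, in place of code of your own. Each camera call takes 0.05 s, during which the arm holds its last target. There are 200 camera calls.

## Working session

There is one attempt and no reset: what is moved stays moved. The work goes in short steps, Python scripts to look and compute and a shell command to move; the robot and the scene stay as the last step left them, time stands still between calls to the robot, and variables do not carry over. Pictures are saved under pics/ and viewed, at most 14 in all, crops included, and the job is handed in when it is done.

```bash
mkdir -p pics
cat > h.py <<'E'
import numpy as np, cv2, pickle
from scipy.spatial.transform import Rotation as R
from station import telemetry, optics, ctrl
def snap(n,save):
    d=optics.get_image(n); pickle.dump(d,open(f'pics/{save}.pkl','wb')); cv2.imwrite(f'pics/{save}.png',d['image'][:,:,::-1]); return d
def load(s): return pickle.load(open(f'pics/{s}.pkl','rb'))
def cam(d):
    K=np.array([[d['fx'],0,d['cx']],[0,d['fy'],d['cy']],[0,0,1]]); Rm=cv2.Rodrigues(np.array(d['rvec'],float))[0]
    return K,np.array(d['dist_coeffs'],float),Rm,np.array(d['tvec'],float).ravel()
def atz(d,uv,z):
    "pixels -> world points at heights z"
    K,D,Rm,t=cam(d); uv=np.array(uv,float).reshape(-1,1,2)
    n=cv2.undistortPoints(uv,K,D)[:,0]; r=np.c_[n,np.ones(len(n))]@Rm; c=-Rm.T@t
    return c+r*((z-c[2])/r[:,2])[:,None]
def cloud(d):
    K,D,Rm,t=cam(d); h,w=d['depth'].shape; g=np.stack(np.meshgrid(np.arange(w),np.arange(h)),-1).reshape(-1,1,2).astype(float)
    n=cv2.undistortPoints(g,K,D)[:,0]; z=d['depth'].ravel()[:,None]
    return ((np.c_[n,np.ones(len(n))]*z-t)@Rm).reshape(h,w,3)
def proj(d,P):
    K,D,Rm,t=cam(d); return cv2.projectPoints(np.array(P,float),np.array(d['rvec'],float),t,K,D)[0][:,0]
def crop(d,x0,y0,x1,y1,s,save): cv2.imwrite(f'pics/{save}.png',cv2.resize(d['image'][y0:y1,x0:x1,::-1],None,fx=s,fy=s,interpolation=cv2.INTER_CUBIC))
def togo(target,rot=None):
    "fractions of full scale from current measured pose"
    o=telemetry.get_obs(); r=R.from_rotvec(o['tool_rot']); s=r.inv().apply(np.array(target)-o['tool_pos'])/.3
    return s.round(4), None if rot is None else (np.degrees((r.inv()*rot).as_rotvec())/30).round(4)
E
python3 - <<'E'
from h import *
for n in('top','side'):
    d=snap(n,n+'0'); print(n,-cam(d)[2].T@cam(d)[3],cam(d)[2].round(2).tolist(),d['fx'])
o=telemetry.get_obs();print(o['tool_pos'],R.from_rotvec(o['tool_rot']).as_matrix().round(3),o['opening'],o['t'])
E
```

```text
top [0.38096647 0.05161886 1.11216139] [[0.01, -1.0, -0.01], [-0.99, -0.01, -0.15], [0.15, 0.02, -0.99]] 389.93600395751224
side [0.12430201 1.02236469 0.79871149] [[-0.93, -0.37, 0.0], [-0.21, 0.52, -0.83], [0.3, -0.77, -0.56]] 516.5362877596045
[ 0.13987151 -0.60856531  0.23019693] [[ 0.975  0.224 -0.   ]
 [ 0.224 -0.975  0.002]
 [ 0.    -0.002 -1.   ]] 0.08526576004645776 0.1
```

View pics/top0.png

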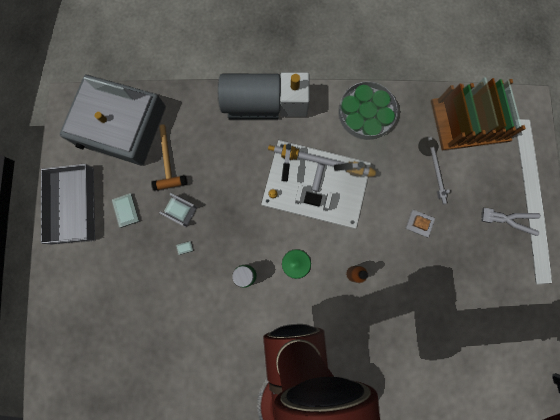

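View pics/side0.png

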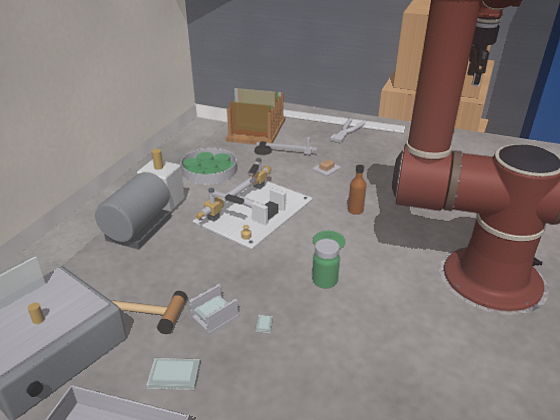

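The things that could be taken for the glass, in the top image, are the large sheet at (124,209), the one in the rack at (178,208) and the small one at (184,248). The middle-sized one, in the rack, is the one meant. I'll check it in a close crop.

Run:
```python
from h import *
d=load('top0'); i=d['image']
a=cv2.resize(i[180:240,140:220],None,fx=7,fy=7,interpolation=cv2.INTER_CUBIC)
b=cv2.resize(i[130:235,255:385],None,fx=6,fy=6,interpolation=cv2.INTER_CUBIC)
cv2.imwrite('pics/ra.png',a[:,:,::-1]);cv2.imwrite('pics/ji.png',b[:,:,::-1])
```

```text
(no output)
```

View pics/ra.png

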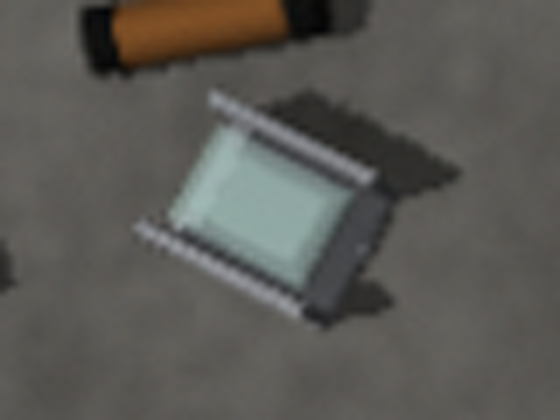

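View pics/ji.png

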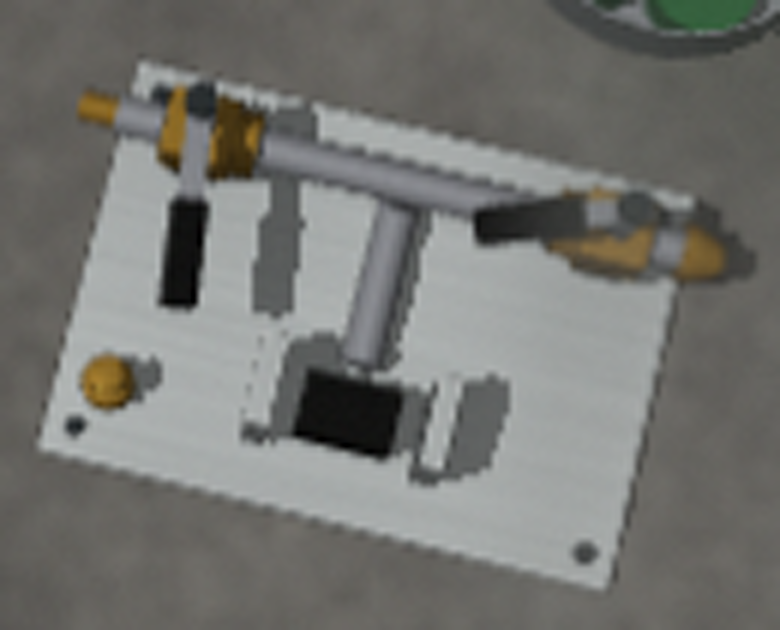

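The rack crop shows the bevelled glass lying between two rails: rail tops (215,97)-(372,178) and (140,228)-(300,312). The open base end is at lower right. The jig crop shows the pad corners (308,370), (403,383), (388,458), (293,435). The vac lever is on the left pointing down, the vent lever on the right pointing inwards, and the weight is at (107,381).

Run:
```python
from h import *
d=load('top0'); np.set_printoptions(precision=4,suppress=True)
def W(P,s,x0,y0,z): return atz(d,(np.array(P,float)+.5)/s-.5+[x0,y0],z)
r=W([(215,97),(372,178),(300,312),(140,228)],7,140,180,.048);print('rails',r[:,:2].tolist(),np.linalg.norm(np.diff(r,axis=0),axis=1),r.mean(0))
g=W([(225,130),(355,190),(305,285),(172,220)],7,140,180,.029);print('glass edge',np.linalg.norm(np.diff(g,axis=0),axis=1),g.mean(0))
b=W([(140,62),(605,588),(40,448)],6,255,130,.008);c=(b[0]+b[1])/2;print('base',np.linalg.norm(np.diff(b,axis=0),axis=1),c, np.degrees(np.arctan2(*(b[0]-b[2])[[1,0]])))
p=W([(308,370),(403,383),(388,458),(293,435)],6,255,130,.035);print('pad',p,p.mean(0))
ps=W([(201,98),(637,210)],6,255,130,.095);print('pivots',ps,np.linalg.norm(ps[0]-ps[1]))
w=W([(183,303),(478,228)],6,255,130,.096);print('tips',w)
print('rest',atz(d,[(422,223)],.02),'weight',W([(107,381)],6,255,130,.042))
C=cloud(d)
def box(u0,v0,u1,v1,z0,z1):
    q=C[v0:v1,u0:u1].reshape(-1,3); q=q[(q[:,2]>z0)&(q[:,2]<z1)]; m=cv2.minAreaRect((q[:,:2]*1000).astype(np.float32)); return len(q),m,q.mean(0),q[:,2].std()
print('rail',box(150,188,200,230,.042,.055));print('glass',box(150,188,200,230,.025,.036))
print('base',box(255,130,385,235,.003,.014)); print('pad',box(300,185,325,212,.030,.040)); print('stops',box(290,180,340,215,.056,.068))
print('cork',box(405,205,440,240,.014,.026));print('sleeves vac',box(278,160,292,186,.08,.11),'vent',box(332,158,370,175,.08,.11))
print('oil',box(340,255,375,290,.05,.15)[1],'jar',box(230,260,260,290,.05,.12)[1],'roundel',box(280,245,315,282,.005,.02)[1])
```

```text
rails [[0.5788585726975086, 0.3639715977336525], [0.5464979525711587, 0.29883856995070296], [0.49267590954641527, 0.3254276771789461], [0.5256103147066925, 0.3916929921967049]] [0.0727 0.06   0.074 ] [0.5359 0.345  0.048 ]
glass edge [0.0598 0.0432 0.0617] [0.5376 0.347  0.029 ]
base [0.3406 0.2767] [ 0.6202 -0.0475  0.008 ] -13.453022172480635
pad [[ 0.5902 -0.0164  0.035 ]
 [ 0.5843 -0.0609  0.035 ]
 [ 0.5488 -0.0536  0.035 ]
 [ 0.5593 -0.0094  0.035 ]] [ 0.5706 -0.0351  0.035 ]
pivots [[ 0.7032  0.0353  0.095 ]
 [ 0.6528 -0.1604  0.095 ]] 0.20210331378197552
tips [[ 0.6082  0.0428  0.096 ]
 [ 0.6435 -0.0887  0.096 ]]
rest [[ 0.5045 -0.3476  0.02  ]] weight [[0.5829 0.0775 0.042 ]]
rail (118, ((537.7794799804688, 345.3360900878906), (76.55846405029297, 64.9495620727539), 64.63847351074219), array([0.5367, 0.3461, 0.0478]), np.float64(0.001982321793399932))
glass (353, ((548.5272216796875, 373.32147216796875), (135.7213592529297, 62.92580032348633), 65.54302978515625), array([0.539 , 0.3481, 0.0305]), np.float64(0.0023427251347626905))
base (5579, ((627.361572265625, -61.37921142578
[... 664 characters left out ...]
64(0.0023506758997120796))
sleeves vac (126, ((636.4834594726562, 42.55645751953125), (16.708984375, 57.23698043823242), 83.34603881835938), array([0.6347, 0.0427, 0.0956]), np.float64(0.002155898275274868)) vent (179, ((650.7411499023438, -129.015625), (17.85157012939453, 82.44279479980469), 5.1094255447387695), array([ 0.6489, -0.127 ,  0.0954]), np.float64(0.003482001688645497))
oil ((362.0731506347656, -150.1068878173828), (41.677040100097656, 38.32524490356445), 0.12210525572299957) jar ((355.02105712890625, 149.53721618652344), (55.52685546875, 56.839874267578125), 60.23937225341797) roundel ((384.88494873046875, 6.7275390625), (89.4520492553711, 95.94821166992188), 0.5072513222694397)
```

Run:
```python
from h import *
np.set_printoptions(precision=3,suppress=True)
a=np.radians(-14.1);J=np.array([[np.cos(a),-np.sin(a)],[np.sin(a),np.cos(a)]])
P=np.array([.5716,-.0357])
for n in('top0','side0'):
    C=cloud(load(n)).reshape(-1,3); l=(C[:,:2]-P)@J
    for x in range(10,100,5):
        m=(abs(l[:,0]-x/1000)<.0025)&(abs(l[:,1])<.014)
        if m.sum(): print(n,x,m.sum(),np.percentile(C[m,2],[5,50,95]))
```

```text
top0 10 17 [0.032 0.036 0.04 ]
top0 15 10 [0.033 0.036 0.039]
top0 20 5 [0.007 0.01  0.012]
top0 25 23 [0.005 0.01  0.032]
top0 30 20 [0.007 0.025 0.031]
top0 35 15 [0.009 0.029 0.032]
top0 40 17 [0.006 0.027 0.032]
top0 45 18 [0.008 0.027 0.032]
top0 50 14 [0.007 0.028 0.032]
top0 55 18 [0.007 0.026 0.031]
top0 60 17 [0.006 0.029 0.032]
top0 65 14 [0.008 0.026 0.033]
top0 70 17 [0.006 0.027 0.032]
top0 75 14 [0.009 0.027 0.033]
top0 80 18 [0.006 0.027 0.032]
top0 85 16 [0.009 0.028 0.032]
top0 90 18 [0.008 0.027 0.031]
top0 95 15 [0.007 0.027 0.033]
side0 10 5 [0.034 0.034 0.036]
side0 15 2 [0.033 0.034 0.034]
side0 35 1 [0.031 0.031 0.031]
side0 50 7 [0.018 0.03  0.032]
side0 55 15 [0.006 0.021 0.031]
side0 60 16 [0.007 0.02  0.029]
side0 65 14 [0.006 0.024 0.031]
side0 70 17 [0.007 0.023 0.031]
side0 75 14 [0.008 0.025 0.032]
side0 80 10 [0.008 0.01  0.03 ]
side0 85 6 [0.006 0.009 0.029]
side0 90 6 [0.007 0.018 0.031]
side0 95 15 [0.009 0.046 0.053]
```

```bash
cat >> h.py <<'E'
def down(psi):
    p=np.radians(psi); y=np.array([np.cos(p),np.sin(p),0]); z=np.array([0,0,-1.]); return R.from_matrix(np.c_[np.cross(y,z),y,z])
def chain(wps,same=()):
    "wps: (xyz, tool-y heading deg); each relative to the one before, except indices in same, which share the call's start"
    o=telemetry.get_obs(); r=R.from_rotvec(o['tool_rot']); p=np.array(o['tool_pos']); n=(p,r)
    print('at',p.round(4),'psi',np.degrees(np.arctan2(*r.as_matrix()[[1,0],1])).round(1),'open',round(o['opening'],4),'t',o['t'])
    for i,(x,s) in enumerate(wps):
        if i not in same: p,r=n
        t=down(s); print(x,s,((r.inv()*t).as_rotvec()*6/np.pi).round(3)+0.,(r.inv().apply(np.array(x)-p)/.3).round(4)+0.); n=(np.array(x),t)
E
python3 - <<'E'
from h import *
chain([((.42,-.40,.23),-97),((.52,-.12,.23),-116),((.53,.16,.2),-116),((.5375,.346,.13),-116)])
E
```

```text
at [ 0.1399 -0.6086  0.2302] psi -77.1 open 0.0853 t 0.1
(0.42, -0.4, 0.23) -97 [-0.004  0.     0.665] [ 1.0657 -0.4685  0.0018]
(0.52, -0.12, 0.23) -116 [0.    0.    0.633] [ 0.2171 -0.967   0.    ]
(0.53, 0.16, 0.2) -116 [0. 0. 0.] [-0.3792 -0.8535  0.1   ]
(0.5375, 0.346, 0.13) -116 [0. 0. 0.] [-0.2493 -0.5682  0.2333]
```

```bash
python3 -m pendant '[0,0,0.65,1,-0.47,0,1, 0,0,0.65,1,-0.47,0,1, 0,0,0.65,1,-0.47,0,1, 0,0,0.65,1,-0.47,0,1, 0,0,0.65,1,-0.47,0,1, 0,0,0.65,1,-0.47,0,1, 0,0,0.65,1,-0.47,0,1]' 30
python3 -m pendant '[0,0,0.65,0.28,-0.96,0,1, 0,0,0.65,0.28,-0.96,0,1, 0,0,0.65,0.28,-0.96,0,1, 0,0,0.65,0.28,-0.96,0,1, 0,0,0.65,0.28,-0.96,0,1, 0,0,0.65,0.28,-0.96,0,1, 0,0,0.65,0.28,-0.96,0,1]'
python3 -m pendant '[0,0,0,-0.38,-0.85,0.1,1, 0,0,0,-0.38,-0.85,0.1,1, 0,0,0,-0.38,-0.85,0.1,1, 0,0,0,-0.38,-0.85,0.1,1, 0,0,0,-0.38,-0.85,0.1,1, 0,0,0,-0.38,-0.85,0.1,1, 0,0,0,-0.38,-0.85,0.1,1]'
python3 - <<'E'
from h import *
chain([((.5375,.346,.13),-116),((.5375,.346,.004),-116)])
E
```

```text
t: 0.98
tool_pos: [0.4011, -0.404, 0.2309]
tool_rot: [-3.136, 0.177, 0.001]
contact_force: [0.0, -0.4, 0.2]
opening: 0.0856
grip_force: 0.0
t: 1.85
tool_pos: [0.5166, -0.1297, 0.2311]
tool_rot: [3.059, -0.711, -0.001]
contact_force: [-0.8, 0.3, 0.5]
opening: 0.0853
grip_force: 0.0
t: 2.72
tool_pos: [0.5272, 0.1491, 0.2013]
tool_rot: [3.059, -0.712, 0.0]
contact_force: [0.5, 0.0, -0.7]
opening: 0.0857
grip_force: 0.0
at [0.5272 0.1491 0.2013] psi -116.2 open 0.0857 t 2.725
(0.5375, 0.346, 0.13) -116 [ 0.001 -0.001 -0.007] [-0.259  -0.6043  0.2372]
(0.5375, 0.346, 0.004) -116 [0. 0. 0.] [0.   0.   0.42]
```

```bash
python3 -m pendant '[0,0,0,-0.259,-0.604,0.237,1, 0,0,0,-0.259,-0.604,0.237,1, 0,0,0,-0.259,-0.604,0.237,1, 0,0,0,-0.259,-0.604,0.237,1, 0,0,0,-0.259,-0.604,0.237,1, 0,0,0,-0.259,-0.604,0.237,1, 0,0,0,-0.259,-0.604,0.237,1]'
python3 - <<'E'
from h import *
chain([((.5375,.346,.004),-116)])
E
```

```text
t: 3.6
tool_pos: [0.5375, 0.3466, 0.1313]
tool_rot: [-3.059, 0.712, -0.002]
contact_force: [0.3, 0.6, 0.6]
opening: 0.0856
grip_force: 0.0
at [0.5375 0.3466 0.1313] psi -116.2 open 0.0856 t 3.6
(0.5375, 0.346, 0.004) -116 [-0.002 -0.002 -0.006] [0.0005 0.0021 0.4245]
```

```bash
python3 -m pendant '[0,0,0,0,0,0.1,1, 0,0,0,0,0,0.2,1, 0,0,0,0,0,0.3,1, 0,0,0,0,0,0.35,1, 0,0,0,0,0,0.39,1, 0,0,0,0,0,0.42,1, 0,0,0,0,0,0.42,1, 0,0,0,0,0,0.42,1]'
python3 -m pendant '[0,0,0,0,0,0,0.6, 0,0,0,0,0,0,0.6, 0,0,0,0,0,0,0.6, 0,0,0,0,0,0,0.6, 0,0,0,0,0,0,0.6, 0,0,0,0,0,0,0.6, 0,0,0,0,0,0,0.6, 0,0,0,0,0,0,0.6]' 30
python3 - <<'E'
from h import *
chain([]); d=snap('side','s1'); crop(d,150,220,300,340,5,'s1c')
E
```

```text
t: 4.6
tool_pos: [0.5371, 0.3484, 0.0051]
tool_rot: [-3.06, 0.708, -0.002]
contact_force: [0.3, 0.7, 0.1]
opening: 0.0852
grip_force: 0.0
t: 5.6
tool_pos: [0.5373, 0.3485, 0.0053]
tool_rot: [-3.06, 0.708, -0.002]
contact_force: [-0.0, -0.2, 5.8]
opening: 0.0633
grip_force: 34.1
at [0.5373 0.3485 0.0053] psi -116.1 open 0.0633 t 5.6
```

View pics/s1c.png

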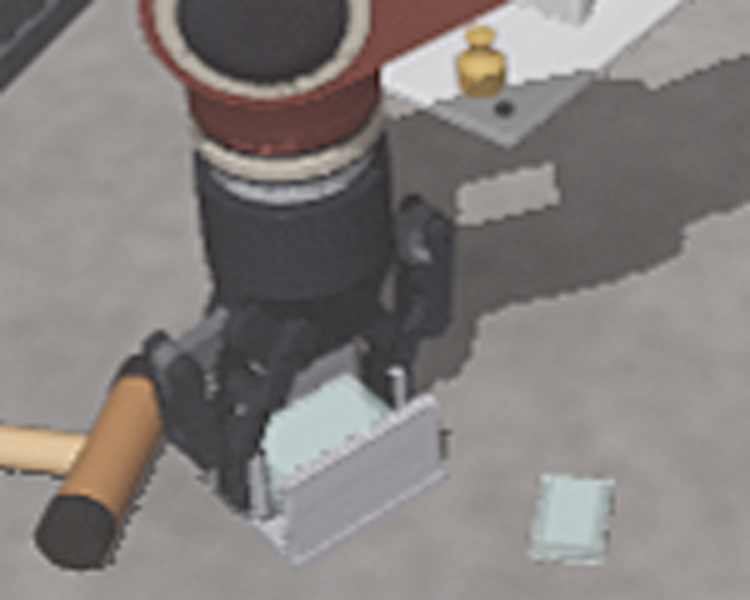

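Gripped by its ends at 63 mm opening. The picture shows the fingers on both open ends of the rack. Next I lift and carry to the rest.

```bash
python3 -m pendant '[0,0,0,0,0,-0.02,0.6, 0,0,0,0,0,-0.06,0.6, 0,0,0,0,0,-0.12,0.6, 0,0,0,0,0,-0.2,0.6, 0,0,0,0,0,-0.3,0.6, 0,0,0,0,0,-0.4,0.6, 0,0,0,0,0,-0.5,0.6, 0,0,0,0,0,-0.6,0.6, 0,0,0,0,0,-0.65,0.6, 0,0,0,0,0,-0.65,0.6, 0,0,0,0,0,-0.65,0.6]' 40
python3 - <<'E'
from h import *
chain([((.525,.10,.2),-110),((.515,-.15,.2),-110),((.505,-.347,.15),-110),((.505,-.347,.0063),-110)])
E
```

```text
t: 7.02
tool_pos: [0.5358, 0.3476, 0.1976]
tool_rot: [3.059, -0.708, -0.003]
contact_force: [0.3, 0.2, -1.7]
opening: 0.0629
grip_force: 44.3
at [0.5358 0.3476 0.1976] psi -116.1 open 0.0629 t 7.025
(0.525, 0.1, 0.2) -110 [ 0.004  0.003 -0.202] [ 0.3304  0.7574 -0.0069]
(0.515, -0.15, 0.2) -110 [0. 0. 0.] [0.2537 0.7945 0.    ]
(0.505, -0.347, 0.15) -110 [0. 0. 0.] [0.1933 0.6285 0.1667]
(0.505, -0.347, 0.0063) -110 [0. 0. 0.] [0.    0.    0.479]
```

```bash
python3 -m pendant '[0,0,-0.02,0.03,0.08,0,0.6, 0,0,-0.05,0.08,0.18,0,0.6, 0,0,-0.08,0.13,0.3,0,0.6, 0,0,-0.1,0.18,0.42,0,0.6, 0,0,-0.14,0.23,0.54,0,0.6, 0,0,-0.18,0.29,0.66,0,0.6, 0,0,-0.2,0.33,0.757,0,0.6]'
python3 -m pendant '[0,0,0,0.04,0.12,0,0.6, 0,0,0,0.08,0.25,0,0.6, 0,0,0,0.12,0.38,0,0.6, 0,0,0,0.16,0.5,0,0.6, 0,0,0,0.2,0.62,0,0.6, 0,0,0,0.23,0.73,0,0.6, 0,0,0,0.254,0.795,0,0.6, 0,0,0,0.254,0.795,0,0.6]'
python3 -m pendant '[0,0,0,0.03,0.1,0,0.6, 0,0,0,0.07,0.22,0.05,0.6, 0,0,0,0.11,0.34,0.08,0.6, 0,0,0,0.14,0.46,0.12,0.6, 0,0,0,0.17,0.56,0.15,0.6, 0,0,0,0.193,0.628,0.167,0.6, 0,0,0,0.193,0.628,0.167,0.6, 0,0,0,0.193,0.628,0.167,0.6]'
python3 - <<'E'
from h import *
chain([((.505,-.347,.04),-110),((.505,-.347,.0063),-110)]); d=snap('top','t2'); crop(d,370,170,490,260,6,'t2c')
E
```

```text
t: 7.9
tool_pos: [0.5246, 0.099, 0.1972]
tool_rot: [3.093, -0.548, -0.005]
contact_force: [1.1, -0.1, -0.7]
opening: 0.0631
grip_force: 44.3
t: 8.9
tool_pos: [0.515, -0.1503, 0.1981]
tool_rot: [-3.092, 0.55, 0.003]
contact_force: [-0.4, 0.1, -0.5]
opening: 0.0634
grip_force: 44.3
t: 9.9
tool_pos: [0.5057, -0.3455, 0.1493]
tool_rot: [-3.093, 0.546, -0.0]
contact_force: [0.3, -0.1, -0.5]
opening: 0.0629
grip_force: 44.3
at [ 0.5057 -0.3455  0.1493] psi -110.0 open 0.0629 t 9.9
(0.505, -0.347, 0.04) -110 [-0.001  0.     0.   ] [-3.000e-04  5.600e-03  3.642e-01]
(0.505, -0.347, 0.0063) -110 [0. 0. 0.] [0.     0.     0.1123]
```

View pics/t2c.png

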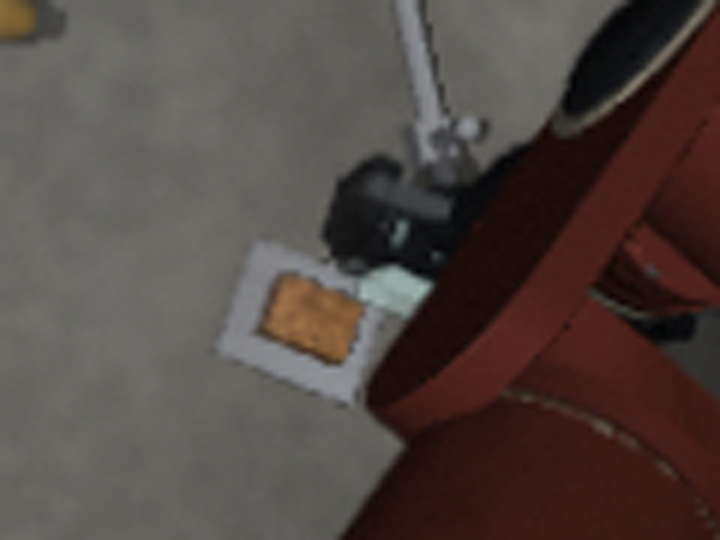

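The glass is held, just off the cork at crop (395,290), and the cork is at (310,318). Next I lower it and release.

```bash
python3 -m pendant '[0,0,0,0,0.005,0.08,0.6, 0,0,0,0,0.005,0.18,0.6, 0,0,0,0,0.005,0.28,0.6, 0,0,0,0,0.005,0.35,0.6, 0,0,0,0,0.005,0.4,0.6, 0,0,0,0,0.005,0.43,0.6, 0,0,0,0,0.005,0.45,0.6, 0,0,0,0,0.005,0.465,0.6, 0,0,0,0,0.005,0.474,0.6, 0,0,0,0,0.005,0.474,0.6, 0,0,0,0,0.005,0.474,0.6]'
python3 -m pendant '[0,0,0,0,0,0,0.75, 0,0,0,0,0,0,0.8, 0,0,0,0,0,0,0.9, 0,0,0,0,0,0,1, 0,0,0,0,0,0,1, 0,0,0,0,0,-0.05,1, 0,0,0,0,0,-0.15,1, 0,0,0,0,0,-0.3,1, 0,0,0,0,0,-0.45,1, 0,0,0,0,0,-0.5,1, 0,0,0,0,0,-0.5,1]'
python3 - <<'E'
from h import *
chain([((.505,-.20,.2),-80)])
E
```

```text
t: 11.32
tool_pos: [0.5049, -0.3481, 0.0072]
tool_rot: [3.093, -0.547, 0.001]
contact_force: [0.3, -0.1, -1.4]
opening: 0.063
grip_force: 44.3
t: 12.7
tool_pos: [0.5053, -0.3483, 0.1584]
tool_rot: [3.092, -0.547, 0.004]
contact_force: [-0.0, 0.7, -1.0]
opening: 0.0853
grip_force: 0.0
at [ 0.5053 -0.3483  0.1584] psi -110.1 open 0.0853 t 12.7
(0.505, -0.2, 0.2) -80 [ 0.003 -0.004 -1.002] [-0.17   -0.464  -0.1395]
```

```bash
python3 -m pendant '[0,0,-0.3,-0.17,-0.47,-0.15,1, 0,0,-0.6,-0.17,-0.47,-0.15,1, 0,0,-1,-0.17,-0.47,-0.15,1, 0,0,-1,-0.17,-0.47,-0.15,1, 0,0,-1,-0.17,-0.47,-0.15,1]'
python3 - <<'E'
from h import *
print(telemetry.get_obs()['q'])
d=snap('top','t3'); crop(d,380,180,470,250,8,'t3c')
C=cloud(d); q=C[190:250,385:460].reshape(-1,3)
for a,b in((.0235,.0275),(.0235,.036),(.0295,.036)):
    m=q[(q[:,2]>a)&(q[:,2]<b)]; print(len(m),m.mean(0) if len(m) else 0,cv2.minAreaRect((m[:,:2]*1000).astype(np.float32)))
chain([])
E
```

```text
t: 13.32
tool_pos: [0.5044, -0.198, 0.1999]
tool_rot: [-3.129, -0.269, 0.004]
contact_force: [-0.8, 0.6, 0.3]
opening: 0.0855
grip_force: 0.0
[-5.11257738e-01 -1.23124555e-01  1.83719767e+00 -4.86206605e-04
  1.43054583e+00  8.87899978e-01]
21 [ 0.48936614 -0.35755304  0.02639265] ((489.5436096191406, -350.6415710449219), (35.64590835571289, 67.3021469116211), 15.208489418029785)
256 [ 0.4985356  -0.35205498  0.03111886] ((503.8763427734375, -349.73931884765625), (64.09223175048828, 42.026798248291016), 69.47626495361328)
193 [ 0.5000309  -0.35190483  0.0321921 ] ((503.9351501464844, -349.2348327636719), (63.18475341796875, 41.65418243408203), 69.65538787841797)
at [ 0.5044 -0.1984  0.2   ] psi -80.2 open 0.0856 t 13.375
```

View pics/t3c.png

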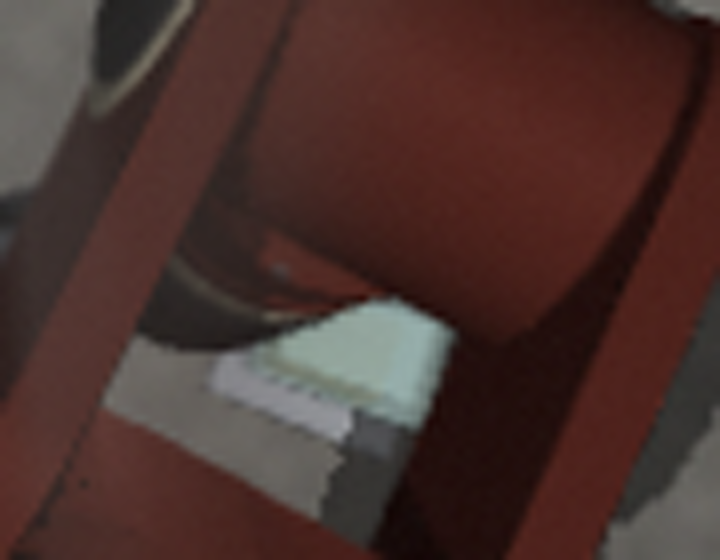

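The glass lies on the rest, partly hidden by the arm, centred near (.504,-.349) at 69.5°, as released. Next I turn 90° to grip it by its long sides.

```bash
python3 -m pendant '[0,0,-0.3,0,0,0,1, 0,0,-0.6,0,0,0,1, 0,0,-1,0,0,0,1, 0,0,-1,0,0,0,1, 0,0,-1,0,0,0,1]'
python3 - <<'E'
from h import *
chain([((.5047,-.3485,.12),-20.3),((.5047,-.3485,.0165),-20.3)])
E
```

```text
t: 14.0
tool_pos: [0.5049, -0.1985, 0.2012]
tool_rot: [-2.954, -1.067, 0.001]
contact_force: [-0.9, -1.0, 0.5]
opening: 0.0853
grip_force: 0.0
at [ 0.5049 -0.1985  0.2012] psi -50.3 open 0.0853 t 14.0
(0.5047, -0.3485, 0.12) -20.3 [-0.002  0.    -0.999] [-0.3199  0.3845  0.2705]
(0.5047, -0.3485, 0.0165) -20.3 [0. 0. 0.] [0.    0.    0.345]
```

```bash
python3 -m pendant '[0,0,-0.3,-0.1,0.12,0.08,1, 0,0,-0.6,-0.2,0.24,0.16,1, 0,0,-1,-0.32,0.384,0.27,1, 0,0,-1,-0.32,0.384,0.27,1, 0,0,-1,-0.32,0.384,0.27,1, 0,0,-1,-0.32,0.384,0.27,1]'
python3 - <<'E'
from h import *
chain([((.5047,-.3485,.0165),-20.3)])
E
```

```text
t: 14.75
tool_pos: [0.5062, -0.3474, 0.1223]
tool_rot: [2.573, 1.799, 0.001]
contact_force: [-0.4, 0.4, -0.5]
opening: 0.0854
grip_force: 0.0
at [ 0.5062 -0.3474  0.1223] psi -20.1 open 0.0854 t 14.75
(0.5047, -0.3485, 0.0165) -20.3 [0.004 0.001 0.008] [-0.0052 -0.0042  0.3525]
```

```bash
python3 -m pendant '[0,0,0,0,0,0.1,1, 0,0,0,0,0,0.2,1, 0,0,0,0,0,0.28,1, 0,0,0,0,0,0.32,1, 0,0,0,0,0,0.345,1, 0,0,0,0,0,0.345,1, 0,0,0,0,0,0.345,1, 0,0,0,0,0,0.345,1]'
python3 - <<'E'
from h import *
chain([((.5047,-.3485,.0165),-20.3)])
E
```

```text
t: 15.75
tool_pos: [0.506, -0.3484, 0.0184]
tool_rot: [2.573, 1.799, 0.001]
contact_force: [0.4, 0.7, -0.4]
opening: 0.0852
grip_force: 0.0
at [ 0.506  -0.3484  0.0184] psi -20.1 open 0.0852 t 15.75
(0.5047, -0.3485, 0.0165) -20.3 [0.003 0.001 0.008] [-0.002  -0.004   0.0063]
```

```bash
python3 -m pendant '[0,0,0,0,0,0.005,0.8, 0,0,0,0,0,0.005,0.6, 0,0,0,0,0,0.005,0.4, 0,0,0,0,0,0.005,0.4, 0,0,0,0,0,0.005,0.4, 0,0,0,0,0,0.005,0.4, 0,0,0,0,0,0.005,0.4, 0,0,0,0,0,0.005,0.4]' 30
python3 - <<'E'
from h import *
chain([]); d=snap('side','s4'); crop(d,280,120,380,195,8,'s4c')
E
```

```text
t: 16.75
tool_pos: [0.5056, -0.348, 0.016]
tool_rot: [2.574, 1.8, 0.0]
contact_force: [0.6, -2.1, 1.9]
opening: 0.0427
grip_force: 31.2
at [ 0.5056 -0.348   0.016 ] psi -20.1 open 0.0427 t 16.75
```

View pics/s4c.png

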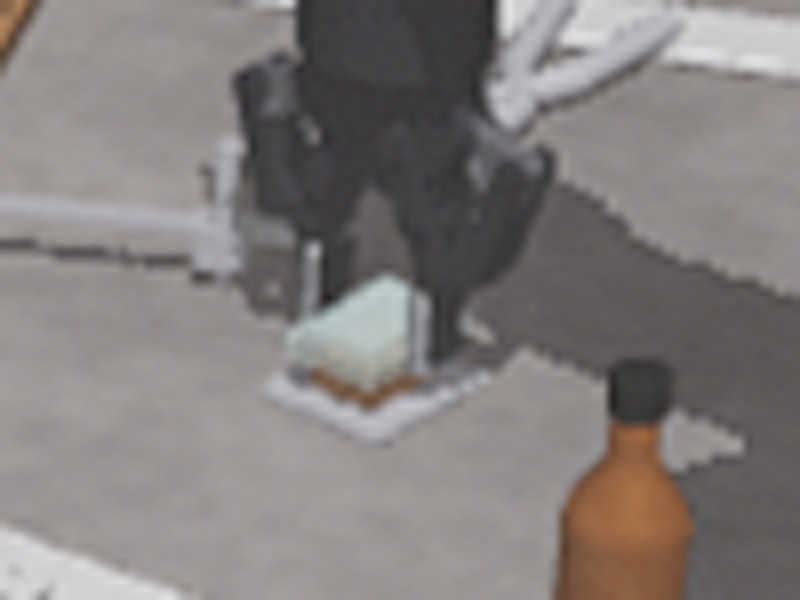

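The picture shows the pads on both long sides, and the glass is still level on the cork.

```bash
python3 -m pendant '[0,0,0,0,0,-0.02,0.4, 0,0,0,0,0,-0.06,0.4, 0,0,0,0,0,-0.12,0.4, 0,0,0,0,0,-0.2,0.4, 0,0,0,0,0,-0.3,0.4, 0,0,0,0,0,-0.4,0.4, 0,0,0,0,0,-0.5,0.4, 0,0,0,0,0,-0.58,0.4, 0,0,0,0,0,-0.6,0.4, 0,0,0,0,0,-0.6,0.4]' 40
python3 - <<'E'
from h import *
chain([((.54,-.19,.195),-16),((.5718,-.035,.195),-14.1),((.5718,-.035,.032),-14.1)])
E
```

```text
t: 18.05
tool_pos: [0.5055, -0.3479, 0.1964]
tool_rot: [2.574, 1.8, 0.0]
contact_force: [0.6, 0.6, -1.2]
opening: 0.0428
grip_force: 40.7
at [ 0.5055 -0.3479  0.1964] psi -20.1 open 0.0428 t 18.05
(0.54, -0.19, 0.195) -16 [ 0.002  0.001 -0.135] [ 0.5338 -0.0726  0.0045]
(0.5718, -0.035, 0.195) -14.1 [ 0.     0.    -0.063] [ 0.5259 -0.0405  0.    ]
(0.5718, -0.035, 0.032) -14.1 [0. 0. 0.] [0.     0.     0.5433]
```

```bash
python3 -m pendant '[0,0,-0.01,0.04,-0.005,0,0.4, 0,0,-0.03,0.12,-0.016,0,0.4, 0,0,-0.05,0.22,-0.03,0,0.4, 0,0,-0.08,0.32,-0.044,0,0.4, 0,0,-0.11,0.42,-0.057,0,0.4, 0,0,-0.13,0.5,-0.068,0,0.4, 0,0,-0.135,0.534,-0.073,0,0.4]'
python3 -m pendant '[0,0,-0.01,0.1,-0.008,0,0.4, 0,0,-0.03,0.2,-0.016,0,0.4, 0,0,-0.05,0.3,-0.024,0,0.4, 0,0,-0.06,0.4,-0.032,0,0.4, 0,0,-0.063,0.48,-0.037,0,0.4, 0,0,-0.063,0.526,-0.04,0,0.4, 0,0,-0.063,0.526,-0.04,0,0.4, 0,0,-0.063,0.526,-0.04,0,0.4]'
python3 - <<'E'
from h import *
chain([((.5718,-.035,.055),-14.1),((.5718,-.035,.032),-14.1)])
E
```

```text
t: 18.92
tool_pos: [0.5398, -0.1873, 0.1951]
tool_rot: [-2.505, -1.893, 0.001]
contact_force: [0.7, 0.1, -1.3]
opening: 0.0428
grip_force: 40.7
t: 19.92
tool_pos: [0.5718, -0.0355, 0.1958]
tool_rot: [2.478, 1.931, -0.001]
contact_force: [0.0, -0.6, -0.6]
opening: 0.0427
grip_force: 40.7
at [ 0.5718 -0.0355  0.1958] psi -14.2 open 0.0427 t 19.925
(0.5718, -0.035, 0.055) -14.1 [ 0.     0.001 -0.002] [ 1.900e-03 -3.000e-04  4.694e-01]
(0.5718, -0.035, 0.032) -14.1 [0. 0. 0.] [0.     0.     0.0767]
```

```bash
python3 -m pendant '[0,0,0,0.002,0,0.08,0.4, 0,0,0,0.002,0,0.18,0.4, 0,0,0,0.002,0,0.28,0.4, 0,0,0,0.002,0,0.36,0.4, 0,0,0,0.002,0,0.42,0.4, 0,0,0,0.002,0,0.46,0.4, 0,0,0,0.002,0,0.47,0.4, 0,0,0,0.002,0,0.47,0.4]'
python3 - <<'E'
from h import *
chain([((.5718,-.035,.032),-14.1)]); d=snap('side','s5'); crop(d,190,160,310,250,6,'s5c')
E
```

```text
t: 20.92
tool_pos: [0.5725, -0.0345, 0.0555]
tool_rot: [2.477, 1.931, 0.001]
contact_force: [0.4, 0.4, -0.7]
opening: 0.0431
grip_force: 40.7
at [ 0.5725 -0.0345  0.0555] psi -14.1 open 0.0431 t 20.925
(0.5718, -0.035, 0.032) -14.1 [ 0.002  0.    -0.001] [-0.0024 -0.002   0.0782]
```

View pics/s5c.png

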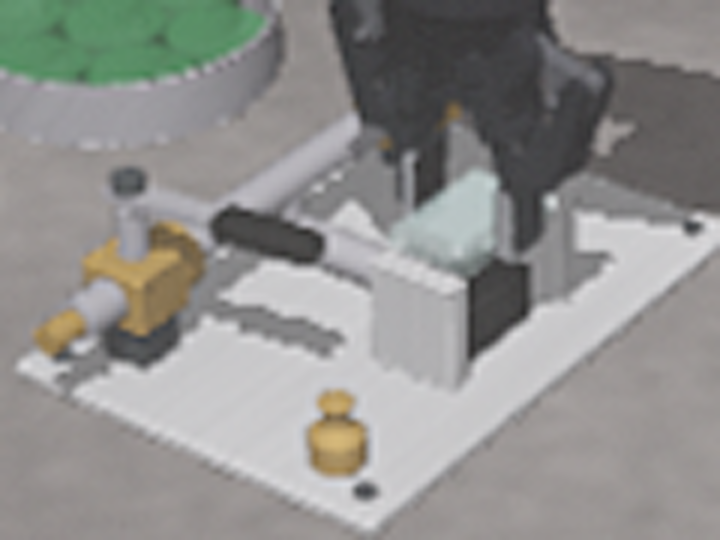

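The glass hangs level between the stops, above the pad. I lower it slowly while watching the contact force.

```bash
python3 -m pendant '[0,0,0,-0.001,-0.001,0.015,0.4, 0,0,0,-0.001,-0.001,0.03,0.4, 0,0,0,-0.001,-0.001,0.045,0.4, 0,0,0,-0.001,-0.001,0.058,0.4, 0,0,0,-0.001,-0.001,0.068,0.4, 0,0,0,-0.001,-0.001,0.074,0.4, 0,0,0,-0.001,-0.001,0.076,0.4, 0,0,0,-0.001,-0.001,0.076,0.4, 0,0,0,-0.001,-0.001,0.076,0.4]'
python3 - <<'E'
from h import *
print(telemetry.get_obs()['contact_force'])
chain([]); d=snap('side','s6');e=snap('top','t6')
for f,n in((d,'side'),(e,'top')):
    C=cloud(f).reshape(-1,3); a=np.radians(-14.1);J=np.array([[np.cos(a),-np.sin(a)],[np.sin(a),np.cos(a)]])
    l=(C[:,:2]-[.5716,-.0357])@J; m=(abs(l[:,0])<.02)&(C[:,2]>.04)&(C[:,2]<.07)
    h=np.histogram(l[m,1],np.arange(-.05,.0501,.004)); zz=[np.median(C[m&(abs(l[:,1]-y)<.002),2]).round(3) if (m&(abs(l[:,1]-y)<.002)).any() else 0 for y in np.arange(-.048,.0481,.004)]
    print(n,zz)
E
```

```text
t: 22.1
tool_pos: [0.5718, -0.0346, 0.0323]
tool_rot: [2.478, 1.931, 0.0]
contact_force: [0.4, 0.3, -1.2]
opening: 0.0433
grip_force: 40.7
[ 0.38821484  0.26104327 -1.19382325]
at [ 0.5718 -0.0346  0.0323] psi -14.1 open 0.0433 t 22.1
side [0, 0, np.float64(0.043), np.float64(0.049), np.float64(0.052), np.float64(0.046), np.float64(0.047), np.float64(0.048), np.float64(0.048), np.float64(0.048), np.float64(0.05), np.float64(0.049), np.float64(0.049), np.float64(0.049), np.float64(0.049), np.float64(0.048), np.float64(0.047), np.float64(0.05), 0, 0, np.float64(0.058), np.float64(0.062), np.float64(0.061), np.float64(0.053), np.float64(0.053)]
top [np.float64(0.062), np.float64(0.062), np.float64(0.063), np.float64(0.06), np.float64(0.045), np.float64(0.044), np.float64(0.048), np.float64(0.045), 0, 0, 0, 0, 0, 0, 0, 0, np.float64(0.048), np.float64(0.046), np.float64(0.046), np.float64(0.045), np.float64(0.045), np.float64(0.063), 0, 0, 0]
```

```bash
python3 -m pendant '[0,0,0,0,0,0.002,0.4, 0,0,0,0,0,0.003,0.4, 0,0,0,0,0,0.004,0.4, 0,0,0,0,0,0.004,0.4, 0,0,0,0,0,0.004,0.4]'
```

```text
t: 22.82
tool_pos: [0.5717, -0.0346, 0.0311]
tool_rot: [-2.478, -1.931, 0.0]
contact_force: [-1.8, 0.5, 1.7]
opening: 0.0429
grip_force: 41.0
```

Contact is made. I release and back off upward.

```bash
python3 -m pendant '[0,0,0,0,0,0,0.52, 0,0,0,0,0,0,0.55, 0,0,0,0,0,0,0.6, 0,0,0,0,0,0,0.7, 0,0,0,0,0,0,0.8, 0,0,0,0,0,0,0.8, 0,0,0,0,0,-0.03,0.8, 0,0,0,0,0,-0.1,0.8, 0,0,0,0,0,-0.2,0.8, 0,0,0,0,0,-0.35,0.8, 0,0,0,0,0,-0.5,0.8, 0,0,0,0,0,-0.5,0.8]'
python3 - <<'E'
from h import *
chain([((.5,.02,.2),-14)])
E
```

```text
t: 24.32
tool_pos: [0.5748, -0.0351, 0.1873]
tool_rot: [2.471, 1.927, 0.011]
contact_force: [0.2, 0.5, 0.0]
opening: 0.0686
grip_force: 0.0
at [ 0.5748 -0.0351  0.1873] psi -14.1 open 0.0686 t 24.325
(0.5, 0.02, 0.2) -14 [ 0.02  -0.001 -0.004] [ 0.1173 -0.286  -0.0454]
```

```bash
python3 - <<'E'
from h import *
chain([((.684,-.105,.19),-14.1),((.684,-.105,.078),-14.1)])
np.set_printoptions(precision=3,suppress=True)
# vent push in jig axes about the vent pivot; rows = tool x (jig y), tool y (jig x) from start
a=np.radians(-14.1);J=np.array([[np.cos(a),-np.sin(a)],[np.sin(a),np.cos(a)]])
st=(np.array([.684,-.105])-[.653,-.1595])@J
for ph in (21,30,40,50,60,70,80,90,94):
    f=np.radians(ph);u=np.array([-np.sin(f),np.cos(f)]);n=np.array([-np.cos(f),-np.sin(f)])
    s=.0085+.0145*abs(np.cos(f))+.011*np.sin(f); p=.05*u-s*n-st; print(ph,(p[::-1]/.3).round(3))
E
python3 - <<'E'
from h import *
d=snap('side','s7'); crop(d,190,160,310,250,6,'s7c')
np.set_printoptions(precision=4,suppress=True)
C=cloud(d).reshape(-1,3); a=np.radians(-14.1);J=np.array([[np.cos(a),-np.sin(a)],[np.sin(a),np.cos(a)]])
l=(C[:,:2]-[.5716,-.0357])@J; m=(abs(l[:,0])<.03)&(abs(l[:,1])<.034)&(C[:,2]>.041)&(C[:,2]<.053)
print(m.sum(),l[m].mean(0),np.percentile(l[m],[2,98],axis=0),C[m,2].mean(),cv2.minAreaRect((l[m]*1000).astype(np.float32)))
E
```

```text
at [ 0.5748 -0.0351  0.1873] psi -14.1 open 0.0686 t 24.325
(0.684, -0.105, 0.19) -14.1 [ 0.02  -0.001 -0.001] [-0.1372  0.4101 -0.0048]
(0.684, -0.105, 0.078) -14.1 [0. 0. 0.] [0.     0.     0.3733]
21 [-0.015 -0.035]
30 [-0.013 -0.063]
40 [-0.017 -0.095]
50 [-0.027 -0.127]
60 [-0.045 -0.158]
70 [-0.07  -0.185]
80 [-0.101 -0.207]
90 [-0.136 -0.223]
94 [-0.145 -0.227]
184 [-0.0063 -0.0052] [[-0.0245 -0.0335]
 [ 0.0193  0.0236]] 0.0460013507011353 ((-2.428945541381836, -0.8686599731445312), (45.873329162597656, 66.35826110839844), 0.31851980090141296)
```

View pics/s7c.png

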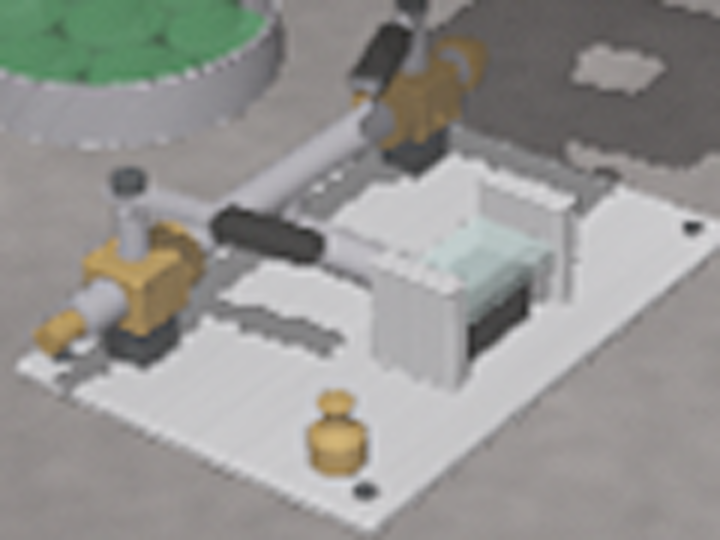

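The glass is seated flat between the stops (crop 490,250), and the vent lever is free near crop (385,60). Next I go to its pushing side with the fingers shut.

```bash
python3 -m pendant '[0,0,0,-0.05,0.15,0,0, 0,0,0,-0.1,0.3,0,0, 0,0,0,-0.137,0.41,0,0, 0,0,0,-0.137,0.41,0,0, 0,0,0,-0.137,0.41,0,0, 0,0,0,-0.137,0.41,0,0, 0,0,0,-0.137,0.41,0,0, 0,0,0,-0.137,0.41,0,0]' 30
python3 - <<'E'
from h import *
chain([((.684,-.105,.078),-14.1)])
np.set_printoptions(precision=4,suppress=True)
d=snap('top','t8')
C=cloud(d).reshape(-1,3); a=np.radians(-14.1);J=np.array([[np.cos(a),-np.sin(a)],[np.sin(a),np.cos(a)]])
l=(C[:,:2]-[.5716,-.0357])@J; m=(abs(l[:,0])<.03)&(abs(l[:,1])<.034)&(C[:,2]>.041)&(C[:,2]<.053)
print(m.sum(),l[m].mean(0),C[m,2].mean(),cv2.minAreaRect((l[m]*1000).astype(np.float32)))
crop(d,255,130,385,235,6,'t8c')
E
```

```text
t: 25.38
tool_pos: [0.6807, -0.1041, 0.1812]
tool_rot: [2.477, 1.932, 0.0]
contact_force: [-0.5, 0.3, 0.1]
opening: -0.0
grip_force: 0.0
at [ 0.6807 -0.1041  0.1812] psi -14.1 open -0.0 t 25.375
(0.684, -0.105, 0.078) -14.1 [0.001 0.    0.   ] [-3.00e-04  1.14e-02  3.44e-01]
231 [0.0006 0.0116] 0.04637592820079331 ((1.0513668060302734, 11.886040687561035), (41.11925506591797, 44.65742492675781), 88.05949401855469)
```

```bash
python3 -m pendant '[0,0,0,0,0.011,0.1,0, 0,0,0,0,0.011,0.2,0, 0,0,0,0,0.011,0.28,0, 0,0,0,0,0.011,0.32,0, 0,0,0,0,0.011,0.344,0, 0,0,0,0,0.011,0.344,0, 0,0,0,0,0.011,0.344,0]'
python3 -m pendant '[0,0,0,-0.015,-0.02,0,0, 0,0,0,-0.015,-0.035,0,0, 0,0,0,-0.013,-0.05,0,0, 0,0,0,-0.013,-0.063,0,0, 0,0,0,-0.015,-0.08,0,0, 0,0,0,-0.017,-0.095,0,0, 0,0,0,-0.022,-0.111,0,0, 0,0,0,-0.027,-0.127,0,0, 0,0,0,-0.036,-0.143,0,0, 0,0,0,-0.045,-0.158,0,0, 0,0,0,-0.045,-0.158,0,0]'
```

```text
t: 26.3
tool_pos: [0.6849, -0.1054, 0.079]
tool_rot: [2.476, 1.93, 0.002]
contact_force: [-0.5, 0.4, 0.3]
opening: -0.0001
grip_force: 0.0
t: 27.68
tool_pos: [0.6341, -0.1066, 0.0777]
tool_rot: [-2.477, -1.93, 0.001]
contact_force: [1.5, 1.0, 0.9]
opening: -0.0002
grip_force: 1.0
```

```bash
python3 -m pendant '[0,0,0,-0.012,-0.014,0,0, 0,0,0,-0.025,-0.027,0,0, 0,0,0,-0.04,-0.038,0,0, 0,0,0,-0.056,-0.049,0,0, 0,0,0,-0.073,-0.057,0,0, 0,0,0,-0.085,-0.062,0,0, 0,0,0,-0.091,-0.065,0,0, 0,0,0,-0.091,-0.065,0,0]'
python3 - <<'E'
from h import *
np.set_printoptions(precision=4,suppress=True)
d=snap('side','s9'); C=cloud(d).reshape(-1,3); a=np.radians(-14.1);J=np.array([[np.cos(a),-np.sin(a)],[np.sin(a),np.cos(a)]])
crop(d,190,150,320,250,6,'s9c')
E
```

```text
t: 28.68
tool_pos: [0.6096, -0.1273, 0.0773]
tool_rot: [-2.477, -1.931, -0.004]
contact_force: [6.8, 5.9, -2.5]
opening: -0.0003
grip_force: 3.5
```

View pics/s9c.png

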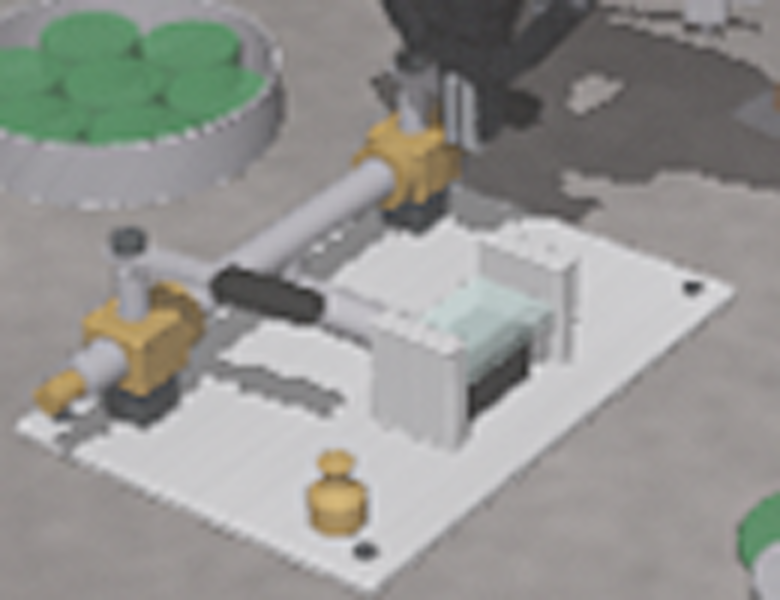

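The lever is hidden behind the gripper. The contact force shows it is being pushed, so I press on to the stop.

```bash
python3 -m pendant '[0,0,0,-0.01,0,0,0, 0,0,0,-0.02,0,0,0, 0,0,0,-0.02,0,0,0]'
python3 -m pendant '[0,0,0,-0.01,0,0,0, 0,0,0,-0.01,0,0,0]'
```

```text
t: 29.1
tool_pos: [0.6094, -0.1276, 0.0774]
tool_rot: [-2.471, -1.927, -0.017]
contact_force: [10.1, 22.7, -1.9]
opening: 0.0001
grip_force: 12.0
t: 29.35
tool_pos: [0.6093, -0.1278, 0.0774]
tool_rot: [-2.468, -1.925, -0.024]
contact_force: [13.5, 29.7, -0.5]
opening: 0.0001
grip_force: 16.2
```

The lever is hard against its stop, with 30 N and no motion. I back off, lift, and go round to the vacuum lever.

```bash
python3 -m pendant '[0,0,0,0.05,0,0,0, 0,0,0,0.12,0,0,0, 0,0,0,0.12,0,-0.1,0, 0,0,0,0.12,0,-0.25,0, 0,0,0,0.12,0,-0.35,0, 0,0,0,0.12,0,-0.35,0, 0,0,0,0.12,0,-0.35,0]'
python3 - <<'E'
from h import *
np.set_printoptions(precision=4,suppress=True)
chain([((.6418,.080,.18),-14.1),((.6418,.080,.078),-14.1)])
a=np.radians(-14.1);J=np.array([[np.cos(a),-np.sin(a)],[np.sin(a),np.cos(a)]])
st=(np.array([.6418,.080])-[.703,.0345])@J
for ph in (9,20,30,40,50,60,70,80,90):
    f=np.radians(ph);u=np.array([-np.cos(f),-np.sin(f)]);n=np.array([np.sin(f),-np.cos(f)])
    s=.0085+.0145*abs(n[0])+.011*abs(n[1]); p=.065*u-s*n-st; print(ph,(p[::-1]/.3).round(3))
d=snap('side','s10'); C=cloud(d).reshape(-1,3)
for nm,pv in(('vent',[.653,-.1595]),('vac',[.703,.0345])):
    l=(C[:,:2]-pv)@J; r=np.hypot(*l.T); m=(C[:,2]>.080)&(C[:,2]<.105)&(r>.025)&(r<.1)&(l[:,0]<.03); q=l[m].mean(0); print(nm,m.sum(),q,np.degrees(np.arctan2(-q[1],-q[0])))
E
```

```text
t: 30.22
tool_pos: [0.615, -0.1022, 0.1812]
tool_rot: [-2.477, -1.93, 0.003]
contact_force: [-0.1, 0.1, -1.0]
opening: 0.0001
grip_force: 0.0
at [ 0.615  -0.1022  0.1812] psi -14.1 open 0.0001 t 30.225
(0.6418, 0.08, 0.18) -14.1 [-0.005  0.001 -0.001] [ 0.6108 -0.0617  0.0041]
(0.6418, 0.08, 0.078) -14.1 [0. 0. 0.] [0.   0.   0.34]
9 [-0.06  0.01]
20 [-0.097  0.004]
30 [-0.133  0.005]
40 [-0.17   0.013]
50 [-0.206  0.027]
60 [-0.241  0.05 ]
70 [-0.271  0.08 ]
80 [-0.296  0.116]
90 [-0.314  0.158]
vent 100 [-0.051   0.0044] -4.946742103170667
vac 168 [-0.0663 -0.0051] 4.441213067703613
```

```bash
python3 -m pendant '[0,0,0,0.2,-0.02,0,0, 0,0,0,0.4,-0.04,0,0, 0,0,0,0.611,-0.062,0,0, 0,0,0,0.611,-0.062,0,0, 0,0,0,0.611,-0.062,0,0, 0,0,0,0.611,-0.062,0.1,0, 0,0,0,0.611,-0.062,0.2,0, 0,0,0,0.611,-0.062,0.3,0, 0,0,0,0.611,-0.062,0.344,0, 0,0,0,0.611,-0.062,0.344,0, 0,0,0,0.611,-0.062,0.344,0]'
python3 -m pendant '[0,0,0,-0.03,0.01,0,0, 0,0,0,-0.06,0.01,0,0, 0,0,0,-0.08,0.007,0,0, 0,0,0,-0.097,0.004,0,0, 0,0,0,-0.115,0.004,0,0, 0,0,0,-0.133,0.005,0,0, 0,0,0,-0.152,0.009,0,0, 0,0,0,-0.17,0.013,0,0, 0,0,0,-0.188,0.02,0,0, 0,0,0,-0.206,0.027,0,0, 0,0,0,-0.206,0.027,0,0]'
```

```text
t: 31.65
tool_pos: [0.6436, 0.0795, 0.081]
tool_rot: [2.477, 1.93, 0.003]
contact_force: [-0.2, -0.4, 0.3]
opening: 0.0005
grip_force: 0.0
t: 33.02
tool_pos: [0.635, 0.0172, 0.0791]
tool_rot: [2.478, 1.931, -0.002]
contact_force: [-0.1, 1.4, 1.1]
opening: 0.0
grip_force: 0.7
```

Now the remaining sweep, with deltas from the 50° point.

```bash
python3 -m pendant '[0,0,0,-0.018,0.011,0,0, 0,0,0,-0.035,0.023,0,0, 0,0,0,-0.05,0.038,0,0, 0,0,0,-0.065,0.053,0,0, 0,0,0,-0.078,0.07,0,0, 0,0,0,-0.09,0.089,0,0, 0,0,0,-0.1,0.11,0,0, 0,0,0,-0.106,0.125,0,0, 0,0,0,-0.108,0.131,0,0, 0,0,0,-0.108,0.131,0,0]'
python3 -m pendant '[0,0,0,0,0.01,0,0, 0,0,0,0,0.02,0,0, 0,0,0,0,0.02,0,0]'
```

```text
t: 34.28
tool_pos: [0.6645, -0.0226, 0.0793]
tool_rot: [-2.475, -1.93, 0.004]
contact_force: [-6.8, 4.9, 2.2]
opening: 0.0001
grip_force: 3.5
t: 34.65
tool_pos: [0.6651, -0.0227, 0.0791]
tool_rot: [-2.466, -1.924, 0.02]
contact_force: [-26.0, 7.3, 15.8]
opening: -0.0004
grip_force: 13.8
```

```bash
python3 -m pendant '[0,0,0,0,-0.05,0,0, 0,0,0,0,-0.12,0,0, 0,0,0,0,-0.12,-0.1,0, 0,0,0,0,-0.12,-0.25,0, 0,0,0,0,-0.2,-0.4,0, 0,0,0,0,-0.35,-0.5,0, 0,0,0,0,-0.5,-0.6,0, 0,0,0,0,-0.6,-0.6,0, 0,0,0,0,-0.6,-0.6,0, 0,0,0,0,-0.6,-0.6,0]'
python3 - <<'E'
from h import *
np.set_printoptions(precision=4,suppress=True)
a=np.radians(-14.1);J=np.array([[np.cos(a),-np.sin(a)],[np.sin(a),np.cos(a)]])
d=snap('side','s11'); C=cloud(d).reshape(-1,3)
for nm,pv in(('vent',[.653,-.1595]),('vac',[.703,.0345])):
    l=(C[:,:2]-pv)@J; r=np.hypot(*l.T); m=(C[:,2]>.080)&(C[:,2]<.105)&(r>.025)&(r<.1)&(l[:,0]<.03); q=l[m].mean(0); print(nm,m.sum(),q,np.degrees(np.arctan2(-q[1],-q[0])))
e=snap('top','t11'); A=cv2.resize(e['image'][130:235,255:385],(520,420),interpolation=3);B=cv2.resize(d['image'][150:255,190:310],(480,420),interpolation=3)
cv2.imwrite('pics/f.png',cv2.resize(np.hstack([A,B])[:,:,::-1],(800,336)))
E
```

```text
t: 35.9
tool_pos: [0.4975, 0.0189, 0.2598]
tool_rot: [2.477, 1.93, 0.001]
contact_force: [-0.2, -0.2, -0.4]
opening: 0.0003
grip_force: 0.0
vent 98 [-0.0511  0.004 ] -4.527512511870923
vac 124 [-0.0062 -0.0601] 84.067020203959
```

View pics/f.png

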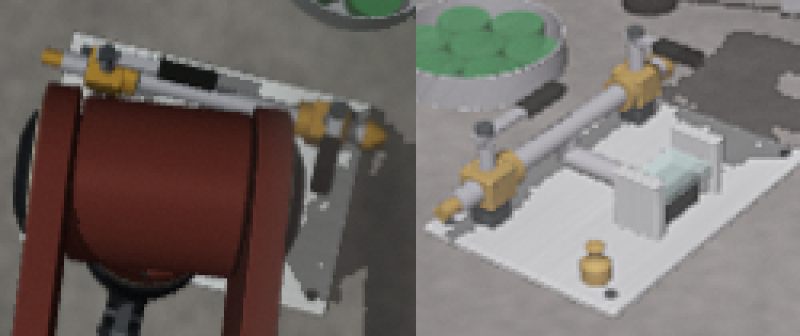

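The right half shows the glass seated on the pad. The vac lever lies along the pipe and the vent lever across it. One last numeric check from the top camera before handing in.

Run:
```python
from h import *
a=np.radians(-14.1);J=np.array([[np.cos(a),-np.sin(a)],[np.sin(a),np.cos(a)]])
for s in('top0','t11'):
  C=cloud(load(s)).reshape(-1,3)
  for nm,pv in(('vent',[.653,-.1595]),('vac',[.703,.0345])):
    l=(C[:,:2]-pv)@J; r=np.hypot(*l.T); m=(C[:,2]>.085)&(C[:,2]<.103)&(r>.03)&(r<.1)&(l[:,0]<.03); q=np.median(l[m],0); print(s,nm,m.sum(),q.round(4),np.degrees(np.arctan2(-q[1],-q[0])).round(1))
```

```text
top0 vent 99 [-0.0179  0.0491] -69.9
top0 vac 139 [-0.0657 -0.0081] 7.0
t11 vent 103 [-0.0504  0.0006] -0.7
t11 vac 141 [-0.002  -0.0627] 88.2
```

```bash
python3 -c "
from h import *
print(ctrl.finish_job())"
```

```text
the job is handed in; nothing more can be done
None
```

The job is handed in: the glass is seated between the stops on the vacuum pad, the vent valve was shut first, then the vacuum valve opened, each pressed against its stop; the hand-in gave no verdict.

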